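# Read two neighbouring faces of a ceramic test bar on a reflectance meter

## Robot

A 7-joint arm with a two-finger parallel gripper is mounted at the origin on the work surface. World frame = base frame: x ahead of the robot, y to its left, z up, the work surface at z = 0. Lengths are in m, angles in rad, forces in N, time in s.
With the tool pointing down it reaches from about 0.35 to 0.9 m from the base axis. Payload 8.1 kg.
Tool frame: the origin (TCP) lies at the very end of the fingers, on their centre line; the grasp point (between the pads) lies 19 mm behind it; z points along the fingers, y is the line along which they close (so a half turn about z gives the same grasp; the last joint's range is limited). The gripper opens to 92 mm and grips with 3 to 60 N. Pads are 19 mm wide; open, the fingers measure 130 mm over their backs; the gripper's body (75 mm by 190 mm) begins 47 mm behind the grasp point.
Start: joints at [1.116, 0.434, 0.025, 1.573, -0.012, 1.134, -0.075], TCP at [0.215, -0.587, 0.227] pointing down, gripper open.
Joint ranges: [-2.62, 2.62], [-0.44, 2.09], [-1.27, 1.32], [0.08, 2.57], [-1.32, 4.46], [0.12, 2], [-2.74, 2.74]. Speed limits (rad/s): [2.22, 2.22, 3.01, 3.01, 3.14, 3.14, 3.14].

## Interface

Orientations are given as a rotation vector (axis times angle).
In Python, from cell import arm gives the robot as it stands.
- The arm moves only by the tool carry_out, never from a script. Its argument "commands" is a list of rows, each a list of 7 numbers: the opening, from 0 (shut) to 1 (fully open), then the shift along the tool's x, y, z each as a share of 0.025 m, from -1 to 1, then the turn, a rotation vector about the tool's x, y, z each as a share of 0.1 rad, from -1 to 1. A call has 1 to 8 rows; each row shifts and turns the commanded pose from where the row before left it, along the tool's axes as they then stand; what a row does not reach is not made up. A row lasts 1/10 s, in which the tool goes at most 50 mm and 8.59 degrees, less where a joint would pass 70% of its speed; a pose out of reach is approached as far as the arm can. A call with a number of a shift or a turn outside -1 to 1 is refused whole. A call with a gripper value outside its range is refused whole. The fingers move at their own pace and stop on an object; "squeeze" is the grip in N (left out, the last holds). Time passes only in rows, so rows that do not move let the fingers close. It gives the time, the measured TCP pose, the force, the opening and the grip force at its end, in the units of the state.
- arm.observe(): the state, without advancing time (a new reading comes with each control period).
- arm.get_image(name): name is "side" or "top" or "wrist"; returns a dict with "pixels" (384x512x3 uint8, red, green, blue), "range_z" (384x512 float32, m along the optical axis (not along the pixel's ray), 0 where there is no reading), "mtx" (3x3 intrinsics, pixels), "R" (3x3) and "t" (3): a world point X has camera coordinates R X + t; the wrist camera has in their place "tool_from_camera" (4x4, takes a point from camera to tool coordinates, whose origin is the TCP and whose axes are the flange's). Camera axes: x right, y down, z forward; pixel columns grow to the right and rows downward; lengths in m; the calibration is good to about 2 mm. A picture is of the moment at which its call begins: read the wrist's pose just before it.
- arm.sign_off(): hands the job in; it is judged then, once.
The state is a dict: "clock": time; "joints": joint angles; "dq": joint speeds; "joint_efforts": joint torques, N m; "position": TCP position; "ee_rot": TCP orientation; "force": force on the tool from outside, world axes, zero at the start; "ft_torque": the same for the moment, N m; "width": opening from 0.0 (shut) to 1.0 (fully open); "gripper_force": force on a finger pad.
Only numpy, scipy, OpenCV 4.12 (cv2) and the standard library are available. Lean on these libraries where they do the work, as an engineer would, in place of code of your own. Each camera call takes 0.05 s, during which the arm holds its last target. There are 200 camera calls.

## Task

Pull the white test bar with the stepped top out of its steel cup and, holding it upright, press it square and centred against the meter's sprung round port so that the face on the low side of the step covers the port and pushes it fully home, for about a second. Draw the bar back until the port springs out, turn it a quarter turn and press one of the two neighbouring faces (either one) home in the same way. Then stand the bar upright and free in the blue-rimmed enamel tray, leaving its cup standing in place and not disturbing the other bar, its cup, the weight or the jar.

Things in the scene. Friction and masses are not known exactly. Their poses are not given: they have to be found in the camera images.
- bar: Workpiece: upright white ceramic bar 28 x 28 x 160 mm, about 0.26 kg. Top cut to a step: the -x half ends 142 mm above the foot, the +x half is a tongue (14 mm thick) up to 160 mm. Origin: centre of the foot, z up the bar. Starts upright and loose in cup, foot 5 mm above the bench, 75 mm showing above the rim. Its low side (-x) at first faces right (world -y), up to 1.1 rad off
- low_face (a point): point on the bar's low-side face (bar's -x face, under the lower half of the step), on its middle line, 55 mm above the foot; this face goes to the port first
- left_face (a point): same height on the bar's +y face, one of the two neighbouring faces
- right_face (a point): same height on the bar's -y face, the other neighbouring face
- cup: loose round steel cup holding the bar: outside diameter 68 mm, inside 62 mm, 85 mm tall, floor 5 mm thick, 0.4 kg. Origin: centre of its underside. It looks like spare_cup; the two may be in either place
- meter: Fixed bench meter. Origin: on the bench straight below the port's resting face. The bar is pressed along the meter's +y (world -y, up to 0.3 rad off). White housing 170 mm wide (x), y = 100 to 280 mm, 150 mm tall. Foot plate 12 mm thick, 180 mm wide, y = -50 to 290 mm, also lies under the place where the bar is held
- plate_face (a point): centre of the port's face: sprung black disc, 36 mm diameter, 12 mm window, 75 mm above the bench, on a steel snout of 44 mm diameter that runs from y = 15 mm back to the housing. Moves with the disc; axes as the meter's (y into the meter, x sideways along the face)
- plate (a joint): travel of the sprung port disc in m: 0 sprung out, 0.008 fully in (hard stop); spring about 1.3 N at the start, 3.3 N fully in; returns by itself. Counted as home from 0.005
- tray: fixed white enamel tray with blue rim, 140 mm (x) by 200 mm (y) outside, walls 4 mm thick and 22 mm high, inner floor about 4 mm above the bench. Origin: centre of its underside
- spare_cup: bystander: a second steel cup of the same size
- spare_bar: bystander: a white bar of the same section and height (160 mm) with a plain flat top, standing in spare_cup. Origin: centre of its foot
- weight: bystander: steel balance weight, 38 mm diameter, 54 mm tall with its knob. Origin: centre of its underside
- jar: bystander: closed amber jar, 52 mm diameter, about 70 mm tall. Origin: centre of its underside
Things that resemble listed ones, but are neither listed nor needed, are in the scene too. What is shaped like the cup but red is not meant. What is shaped like the bar but pink is not meant.

How it is judged:
On the way, in this order (a step that is already met when the one before it is completed fails the run):
1. the stepped bar is lifted clear of its cup (z of bar in the frame of cup above 0.09 m and angle between bar's own z axis and vertical below 0.3 rad), for 0.1 s.
2. the low-side face covers the port, upright and square (within 0.14 rad, 9 mm sideways), and pushes it at least 5 mm in (y of low_face in the frame of plate_face between -0.008 and 0.008 m and x of bar in the frame of plate_face between -0.009 and 0.009 m and z of bar in the frame of meter below 0.057 m and angle between bar's own z axis and vertical below 0.15 rad and angle between the x axis of bar and the y axis of meter, either way round below 0.14 rad and value of joint plate above 0.005 m), for 0.4 s.
3. the bar is drawn back and the port has sprung out (value of joint plate below 0.001 m), for 0.1 s.
4. the bar has been turned and a neighbouring face covers the port in the same way and pushes it at least 5 mm in (((y of left_face in the frame of plate_face between -0.008 and 0.008 m and x of bar in the frame of plate_face between -0.009 and 0.009 m and z of bar in the frame of meter below 0.057 m and angle between bar's own z axis and vertical below 0.15 rad and angle between the y axis of bar and the y axis of meter, either way round below 0.14 rad and value of joint plate above 0.005 m) or (y of right_face in the frame of plate_face between -0.008 and 0.008 m and x of bar in the frame of plate_face between -0.009 and 0.009 m and z of bar in the frame of meter below 0.057 m and angle between bar's own z axis and vertical below 0.15 rad and angle between the y axis of bar and the y axis of meter, either way round below 0.14 rad and value of joint plate above 0.005 m))), for 0.4 s.
At the end, for the whole second after the job is handed in: The stepped bar stands upright (within 0.06 rad), released and at rest on the floor of the enamel tray, the whole foot inside it (origin within 52 mm along the tray's x and 82 mm along its y of the centre); the port has sprung out; the bar's cup stands upright within 50 mm of where it was (x of bar in the frame of tray between -0.052 and 0.052 m and y of bar in the frame of tray between -0.082 and 0.082 m and z of bar in the frame of tray below 0.009 m and angle between bar's own z axis and vertical below 0.06 rad and linear speed of bar below 0.02 m/s and angular speed of bar below 0.1 rad/s and contact force between bar and the fingers below 0.1 N and value of joint plate below 0.001 m and angle between cup's own z axis and vertical below 0.1 rad and distance of cup from where it was at the start of the episode below 0.05 m); the robot touches nothing.
It fails at once if the spare bar is shoved (over 30 mm) or tipped (distance of spare_bar from where it was at the start of the episode above 0.03 m or angle between spare_bar's own z axis and vertical above 0.3 rad).
It fails at once if the spare cup is shoved (over 30 mm) or tipped (distance of spare_cup from where it was at the start of the episode above 0.03 m or angle between spare_cup's own z axis and vertical above 0.3 rad).
It fails at once if the weight is shoved (over 30 mm) or tipped (distance of weight from where it was at the start of the episode above 0.03 m or angle between weight's own z axis and vertical above 0.3 rad).
It fails at once if the jar is shoved (over 30 mm) or tipped (distance of jar from where it was at the start of the episode above 0.03 m or angle between jar's own z axis and vertical above 0.3 rad).
It fails at once if the bar falls over (angle between bar's own z axis and vertical above 0.7 rad).
It also fails if it takes over 64 s, if anything falls off the work surface, if the arm or the gripper's body presses on something with over 40 N, if the wrist force passes 120 N, or if a joint passes its speed limit or range.

## Working session

There is one attempt and no reset: what is moved stays moved. The work goes in short steps, Python scripts to look and compute and a tool call to move; the robot and the scene stay as the last step left them, time stands still between calls to the robot, and variables do not carry over. Pictures are saved under pics/ and viewed, at most 10 in all, crops included, and the job is handed in when it is done.

Besides the shell and the picture viewer there is one more tool, called after "Request:" as name(argument=value, ...) on one line, values as JSON. carry_out: Moves the arm, as the interface text tells. Shift numbers are shares of 0.025 m and turn numbers shares of 0.1 rad, none past 1 either way. Its arguments: {"type":"object","properties":{"commands":{"type":"array"},"squeeze":{"type":"number"}},"required":["commands"]}

```bash
mkdir -p pics; ls
python3 - <<'E'
from cell import arm
import cv2, numpy as np
s=arm.observe(); print({k:np.round(v,3) for k,v in s.items()})
for n in ("top","side"):
    d=arm.get_image(n); np.savez(f"{n}0.npz",**d)
    cv2.imwrite(f"pics/{n}0.png",cv2.cvtColor(d["pixels"],cv2.COLOR_RGB2BGR)); print(n,d["R"].round(3),d["t"].round(3),d["mtx"].round(1))
E
```

```text
pics
{'clock': np.float64(0.0), 'joints': array([ 1.116,  0.435,  0.025,  1.574, -0.012,  1.134, -0.075]), 'dq': array([-0.   ,  0.001, -0.001,  0.001, -0.001, -0.001,  0.002]), 'joint_efforts': array([ 0.0000e+00, -6.6786e+01,  9.8600e-01, -3.1447e+01, -6.0000e-02,
        4.3000e-02,  0.0000e+00]), 'position': array([ 0.215, -0.586,  0.226]), 'ee_rot': array([-3.092e+00, -5.490e-01,  1.000e-03]), 'force': array([ 0.488,  0.303, -1.365]), 'ft_torque': array([ 0.018, -0.037,  0.037]), 'gripper_force': np.float64(0.0), 'width': np.float64(0.997)}
top [[-0.022 -0.999 -0.025]
 [-0.998  0.024 -0.057]
 [ 0.058  0.024 -0.998]] [0.103 0.503 0.916] [[363.7   0.  253.7]
 [  0.  363.7 189.4]
 [  0.    0.    1. ]]
side [[-0.984 -0.176  0.01 ]
 [-0.109  0.562 -0.82 ]
 [ 0.139 -0.808 -0.573]] [0.517 0.067 0.977] [[453.5   0.  258.5]
 [  0.  453.5 192.3]
 [  0.    0.    1. ]]
```

View pics/top0.png

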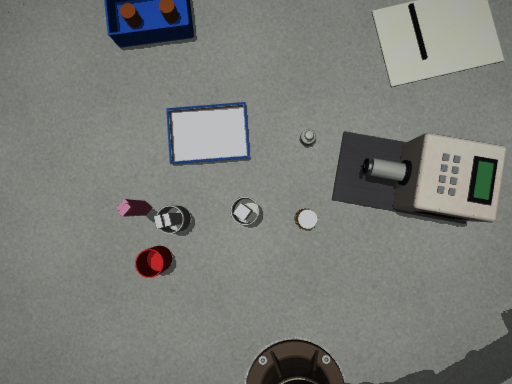

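View pics/side0.png

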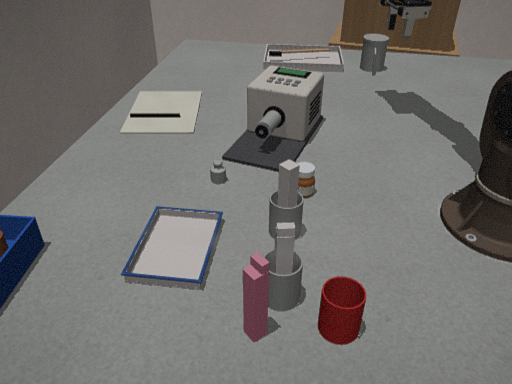

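The top view has the tray at (208,133), cups with bars at (172,219) and (246,211), the weight at (308,137), the jar at (307,219), and the port snout end near (365,168). The side view shows a bar at (285,240) that seems stepped and another at (289,190), with pink and red lookalikes near the front. Next I'll use depth to measure them.

```bash
cat > h.py <<'E'
import numpy as np, cv2
def cloud(d):
    z=d["range_z"]; v,u=np.mgrid[:384,:512]
    c=np.stack([u,v,np.ones_like(u)],-1)@np.linalg.inv(d["mtx"]).T*z[...,None]
    if "R" in d: return (c-d["t"])@d["R"]
    return c
def uv(d,X):
    c=np.asarray(X)@d["R"].T+d["t"]; p=c@d["mtx"].T; return p[...,:2]/p[...,2:]
def ray(d,u,v,z):
    r=np.linalg.inv(d["mtx"])@[u,v,1]; r=d["R"].T@r; o=-d["R"].T@d["t"]
    return o+r*(z-o[2])/r[2]
E
python3 - <<'E'
from h import *
T=dict(np.load("top0.npz"));S=dict(np.load("side0.npz"))
Pt=cloud(T);Ps=cloud(S)
def rect(m,P,n):
    p=P[m].astype(np.float32)
    if len(p)<5: print(n,len(p)); return
    r=cv2.minAreaRect(p[:,:2]); print(n,len(p),"mean",p.mean(0).round(4),"z",np.percentile(p[:,2],[5,50,95]).round(3),"rect",np.round(r,4) if 0 else (np.round(r[0],4),np.round(r[1],4),round(r[2],1)))
def box(P,x0,x1,y0,y1,z0,z1): return (P[...,0]>x0)&(P[...,0]<x1)&(P[...,1]>y0)&(P[...,1]<y1)&(P[...,2]>z0)&(P[...,2]<z1)
for (u,v) in [(172,219),(246,211),(208,133),(308,137),(307,219),(365,168),(440,150),(300,300),(135,208),(153,262)]: print(u,v,Pt[v,u].round(3))
for nm,D,P in(("top",T,Pt),("side",S,Ps)):
    px=D["pixels"].astype(int); br=(px.min(-1)>110)&(np.ptp(px,axis=-1)<40)
    for u,v in [(172,219),(246,211)]:
        c=ray(T,u,v,.09)
        for a,b in((.08,.1),(.1,.135),(.137,.152),(.155,.175)):
            rect(box(P,c[0]-.06,c[0]+.06,c[1]-.05,c[1]+.05,a,b)&(px[...,0]-px[...,1]<30),P,(nm,u,a))
px=T["pixels"].astype(int)
bl=(px[...,2]>px[...,0]+40)
rect(bl&box(Pt,.3,.8,-.1,.4,-.02,.05)&(np.mgrid[:384,:512][0]>95),Pt,"tray")
rect(box(Pt,.3,.8,-.7,-.36,.13,.17),Pt,"housing top")
rect(box(Pt,.3,.8,-.7,-.15,.005,.02)&(px.max(-1)<80),Pt,"footplate")
rect(box(Pt,.3,.8,-.36,-.15,.085,.12),Pt,"snout top")
for n in("top","side"):
    im=cv2.imread(f"pics/{n}0.png"); c=im[195:245,110:270] if n=="top" else im[150:320,220:360]
    cv2.imwrite(f"pics/{n}0c.png",cv2.resize(c,None,fx=4.5 if n=="top" else 3.5,fy=4.5 if n=="top" else 3.5,interpolation=2))
a=cv2.imread("pics/top0c.png");b=cv2.imread("pics/side0c.png")
b=cv2.resize(b,None,fx=.6,fy=.6);o=np.zeros((a.shape[0]+b.shape[0],max(a.shape[1],b.shape[1]),3),np.uint8);o[:a.shape[0],:a.shape[1]]=a;o[a.shape[0]:,:b.shape[1]]=b
cv2.imwrite("pics/crop0.png",o);print(o.shape)
E
```

```text
172 219 [0.436 0.276 0.122]
246 211 [0.45  0.106 0.163]
208 133 [0.657 0.208 0.004]
308 137 [ 0.629 -0.046  0.053]
307 219 [ 0.428 -0.035  0.071]
365 168 [ 0.545 -0.172  0.09 ]
440 150 [ 0.574 -0.32   0.148]
300 300 [ 0.221 -0.02   0.   ]
135 208 [0.463 0.361 0.122]
153 262 [0.324 0.355 0.006]Traceback (most recent call last):
  File "<stdin>", line 15, in <module>
  File "<stdin>", line 7, in rect
cv2.error: OpenCV(4.12.0) /io/opencv/modules/imgproc/src/convhull.cpp:143: error: (-215:Assertion failed) total >= 0 && (depth == CV_32F || depth == CV_32S) in function 'convexHull'
```

```bash
cat > m.py <<'E'
from h import *
T=dict(np.load("top0.npz"));S=dict(np.load("side0.npz"))
Pt=cloud(T);Ps=cloud(S)
def rect(m,P,n):
    p=P[m].astype(np.float32)
    if len(p)<5: print(n,len(p)); return
    r=cv2.minAreaRect(np.ascontiguousarray(p[:,:2])); print(n,len(p),"mean",p.mean(0).round(4),"z",np.percentile(p[:,2],[5,50,95]).round(3),"rect",(np.round(r[0],4),np.round(r[1],4),round(r[2],1)))
def box(P,x0,x1,y0,y1,z0,z1): return (P[...,0]>x0)&(P[...,0]<x1)&(P[...,1]>y0)&(P[...,1]<y1)&(P[...,2]>z0)&(P[...,2]<z1)
for nm,D,P in(("top",T,Pt),("side",S,Ps)):
    px=D["pixels"].astype(int)
    for u,v in [(172,219),(246,211)]:
        c=ray(T,u,v,.09)
        for a,b in((.08,.1),(.1,.135),(.137,.152),(.155,.175)):
            rect(box(P,c[0]-.06,c[0]+.06,c[1]-.05,c[1]+.05,a,b)&(px[...,0]-px[...,1]<30),P,(nm,u,a))
px=T["pixels"].astype(int)
bl=(px[...,2]>px[...,0]+40)
rect(bl&box(Pt,.3,.8,-.1,.4,-.02,.05)&(np.mgrid[:384,:512][0]>95),Pt,"tray")
rect(box(Pt,.3,.8,-.7,-.36,.13,.17),Pt,"housing top")
rect(box(Pt,.3,.8,-.7,-.15,.005,.02)&(px.max(-1)<80),Pt,"footplate")
rect(box(Pt,.3,.8,-.36,-.15,.085,.12),Pt,"snout top")
E
python3 m.py
python3 - <<'E'
import cv2,numpy as np
a=cv2.resize(cv2.imread("pics/top0.png")[195:245,110:270],None,fx=5,fy=5,interpolation=2)
b=cv2.resize(cv2.imread("pics/side0.png")[150:320,220:360],None,fx=2,fy=2,interpolation=2)
o=np.zeros((600,800,3),np.uint8);o[:250]=a;o[255:595,:280]=b
cv2.imwrite("pics/crop0.png",o)
E
```

```text
('top', 172, 0.08) 134 mean [0.4366 0.2839 0.0852] z [0.081 0.084 0.095] rect (array([0.4356, 0.2897]), array([0.067 , 0.0618]), 11.5)
('top', 172, 0.1) 51 mean [0.4356 0.2767 0.1183] z [0.104 0.119 0.133] rect (array([0.4299, 0.2794]), array([0.0176, 0.0357]), 62.6)
('top', 172, 0.137) 102 mean [0.4354 0.2826 0.1459] z [0.14  0.146 0.15 ] rect (array([0.4342, 0.2886]), array([0.0278, 0.0273]), 14.4)
('top', 172, 0.155) 96 mean [0.4325 0.2952 0.1638] z [0.159 0.164 0.167] rect (array([0.4322, 0.296 ]), array([0.0276, 0.0144]), 13.1)
('top', 246, 0.08) 109 mean [0.4507 0.1139 0.0846] z [0.082 0.084 0.087] rect (array([0.4516, 0.1129]), array([0.0641, 0.0639]), 88.8)
('top', 246, 0.1) 8 mean [0.4514 0.1052 0.1171] z [0.104 0.113 0.132] rect (array([0.4536, 0.1043]), array([0.0306, 0.0144]), 14.4)
('top', 246, 0.137) 3
('top', 246, 0.155) 174 mean [0.4494 0.1153 0.1642] z [0.162 0.164 0.167] rect (array([0.4495, 0.1155]), array([0.028 , 0.0278]), 52.0)
('side', 172, 0.08) 378 mean [0.4293 0.3011 0.0866] z [0.081 0.085 0.098] rect (array([0.4304, 0.2916]), array([0.0608, 0.0669]), 22.0)

[... 768 characters left out ...]
4465, 0.1253]), array([0.0367, 0.0214]), 6.4)
('side', 246, 0.155) 206 mean [0.4476 0.1196 0.1629] z [0.157 0.164 0.166] rect (array([0.4478, 0.1159]), array([0.0309, 0.0305]), 54.7)
tray 658 mean [0.6532 0.2055 0.0217] z [0.019 0.022 0.025] rect (array([0.6575, 0.2081]), array([0.1542, 0.2061]), 3.1)
housing top 3153 mean [ 0.5092 -0.4022  0.1505] z [0.147 0.15  0.155] rect (array([ 0.507 , -0.3967]), array([0.1043, 0.1703]), 78.9)
footplate 3073 mean [ 0.5408 -0.2169  0.0113] z [0.009 0.011 0.014] rect (array([ 0.5276, -0.297 ]), array([0.3322, 0.18  ]), 78.4)
snout top 1130 mean [ 0.53   -0.2489  0.0979] z [0.087 0.095 0.116] rect (array([ 0.4976, -0.2601]), array([0.1954, 0.136 ]), 19.7)
```

View pics/crop0.png

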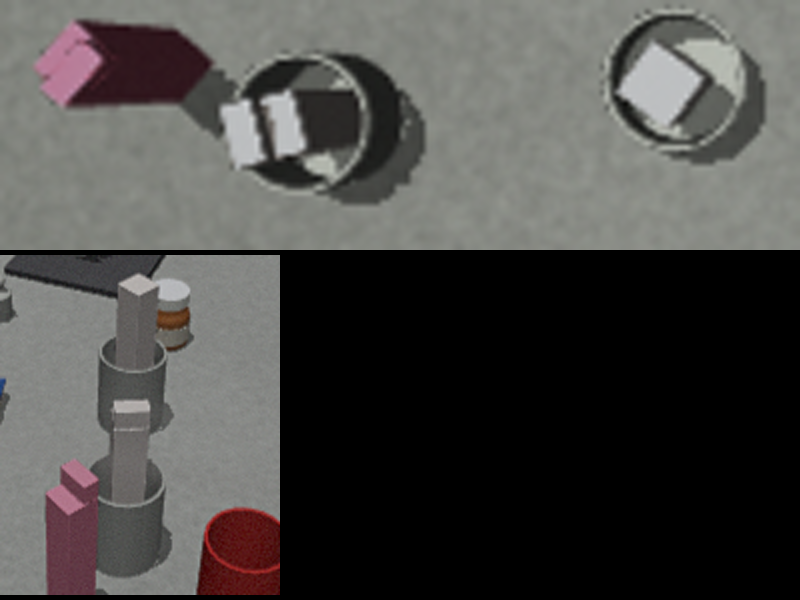

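The crop shows the stepped bar in the left cup (tongue toward +y, low side toward the right) and the flat-topped spare in the right cup. Now I'll refine the meter pose and write a move planner.

```bash
cat >> h.py <<'E'
from scipy.spatial.transform import Rotation as Ro
def plan(s,tgt,yaw_y,step=.024,n=None,op=1.0,pos=None,rot=None):
    """rows taking the TCP to tgt, pointing down, tool y at world angle yaw_y (deg)"""
    p=np.array(s["position"]);R=Ro.from_rotvec(s["ee_rot"]); a=np.radians(yaw_y); y=np.array([np.cos(a),np.sin(a),0])
    z=np.array([0,0,-1.]);Rt=Ro.from_matrix(np.stack([np.cross(y,z),y,z],1)); tgt=np.array(tgt)
    rv=(R.inv()*Rt).as_rotvec()
    n=n or int(np.ceil(max(np.linalg.norm(tgt-p)/step,np.linalg.norm(rv)/.1,1)))
    out=[]
    for i in range(n):
        d=R.inv().apply(tgt-p)/(n-i); w=(R.inv()*Rt).as_rotvec()/(n-i)
        row=np.clip(np.r_[d/.025,w/.1],-1,1).round(2); out.append([op]+row.tolist())
        p=p+R.apply(row[:3]*.025); R=R*Ro.from_rotvec(row[3:]*.1)
    for i in range(0,n,8): print(str(out[i:i+8]).replace(" ","").replace("0.0,","0,").replace(",-0,",",0,"))
    print("end",p.round(4))
def say(s): 
    R=Ro.from_rotvec(s["ee_rot"]).as_matrix(); print("t",round(float(s["clock"]),2),"pos",np.round(s["position"],4),"yawy",np.degrees(np.arctan2(R[1,1],R[0,1])).round(2),"tilt",np.degrees(np.arccos(-R[2,2])).round(2),"F",np.round(s["force"],1),"w",round(float(s["width"]),3),"g",round(float(s["gripper_force"]),1),"q",np.round(s["joints"],2))
E
python3 - <<'E'
from m import *
print("----")
rect(box(Pt,.35,.7,-.6,-.25,.14,.17),Pt,"housing top")
rect(box(Ps,.35,.7,-.6,-.25,.14,.17),Ps,"housing top S")
rect(box(Pt,.35,.72,-.5,-.12,.004,.02)&(px.max(-1)<90),Pt,"foot")
th=np.radians(-101.3);ym=np.array([np.cos(th),np.sin(th)]);xm=np.array([ym[1],-ym[0]])
print("xm",xm)
o=np.array([.5513,-.1794])
for nm,P in(("T",Pt),("S",Ps)):
    Q=np.stack([(P[...,:2]-o)@xm,(P[...,:2]-o)@ym,P[...,2]],-1)
    m=(abs(Q[...,0])<.04)&(Q[...,1]>-.03)&(Q[...,1]<.09)&(Q[...,2]>.03)&(Q[...,2]<.11)
    q=Q[m]; 
    for a in np.arange(-.02,.085,.01):
        k=q[(q[:,1]>=a)&(q[:,1]<a+.01)]
        if len(k)>4: 
            hi=k[k[:,2]>np.percentile(k[:,2],98)-.003]
            print(nm,a.round(3),len(k),"x",k[:,0].min().round(4),k[:,0].max().round(4),"zmax",k[:,2].max().round(4),"ridge x",hi[:,0].mean().round(4))
    if nm=="S":
        f=q[(q[:,1]<.006)]; print("disc face S n",len(f),"median y",np.median(f[:,1]).round(4),"x range",np.percentile(f[:,0],[1,50,99]).round(4),"z",np.percentile(f[:,2],[1,50,99]).round(4),"y pct",np.percentile(f[:,1],[5,25,75,95]).round(4), "slope",np.polyfit(f[:,0],f[:,1],1).round(3))
from cell import arm
s=arm.observe();say(s)
plan(s,(.50,-.25,.26),-40);
E
```

```text
('top', 172, 0.08) 134 mean [0.4366 0.2839 0.0852] z [0.081 0.084 0.095] rect (array([0.4356, 0.2897]), array([0.067 , 0.0618]), 11.5)
('top', 172, 0.1) 51 mean [0.4356 0.2767 0.1183] z [0.104 0.119 0.133] rect (array([0.4299, 0.2794]), array([0.0176, 0.0357]), 62.6)
('top', 172, 0.137) 102 mean [0.4354 0.2826 0.1459] z [0.14  0.146 0.15 ] rect (array([0.4342, 0.2886]), array([0.0278, 0.0273]), 14.4)
('top', 172, 0.155) 96 mean [0.4325 0.2952 0.1638] z [0.159 0.164 0.167] rect (array([0.4322, 0.296 ]), array([0.0276, 0.0144]), 13.1)
('top', 246, 0.08) 109 mean [0.4507 0.1139 0.0846] z [0.082 0.084 0.087] rect (array([0.4516, 0.1129]), array([0.0641, 0.0639]), 88.8)
('top', 246, 0.1) 8 mean [0.4514 0.1052 0.1171] z [0.104 0.113 0.132] rect (array([0.4536, 0.1043]), array([0.0306, 0.0144]), 14.4)
('top', 246, 0.137) 3
('top', 246, 0.155) 174 mean [0.4494 0.1153 0.1642] z [0.162 0.164 0.167] rect (array([0.4495, 0.1155]), array([0.028 , 0.0278]), 52.0)
('side', 172, 0.08) 378 mean [0.4293 0.3011 0.0866] z [0.081 0.085 0.098] rect (array([0.4304, 0.2916]), array([0.0608, 0.0669]), 22.0)

[... 3254 characters left out ...]
.01  1.13 -0.08]
[[1.0,0.81,-0.46,-0.07,0,-0,-0.27],[1.0,0.82,-0.44,-0.07,0,-0,-0.27],[1.0,0.83,-0.41,-0.07,0,-0,-0.27],[1.0,0.84,-0.39,-0.07,0,-0,-0.27],[1.0,0.85,-0.37,-0.07,0,-0,-0.28],[1.0,0.86,-0.34,-0.07,0,-0,-0.27],[1.0,0.87,-0.32,-0.07,0,-0,-0.28],[1.0,0.88,-0.3,-0.07,0,-0,-0.27]]
[[1.0,0.89,-0.27,-0.07,0,-0,-0.28],[1.0,0.89,-0.25,-0.07,0,-0,-0.27],[1.0,0.9,-0.22,-0.07,0,-0,-0.28],[1.0,0.91,-0.2,-0.07,0,-0,-0.27],[1.0,0.91,-0.17,-0.07,0,-0,-0.28],[1.0,0.92,-0.15,-0.07,0,-0,-0.27],[1.0,0.92,-0.12,-0.07,0,-0,-0.28],[1.0,0.92,-0.1,-0.07,0,-0,-0.27]]
[[1.0,0.92,-0.07,-0.08,0,-0,-0.28],[1.0,0.93,-0.05,-0.07,-0.01,0,-0.27],[1.0,0.93,-0.03,-0.08,0,-0.01,-0.28]]
end [ 0.5    -0.2499  0.26  ]
```

Request:
carry_out(commands=[[1,0.81,-0.46,-0.07,0,0,-0.27],[1,0.82,-0.44,-0.07,0,0,-0.27],[1,0.83,-0.41,-0.07,0,0,-0.27],[1,0.84,-0.39,-0.07,0,0,-0.27],[1,0.85,-0.37,-0.07,0,0,-0.28],[1,0.86,-0.34,-0.07,0,0,-0.27],[1,0.87,-0.32,-0.07,0,0,-0.28],[1,0.88,-0.3,-0.07,0,0,-0.27]])

```text
clock: 0.9
position: [0.3366, -0.4436, 0.241]
ee_rot: [3.014, 0.887, 0.0]
force: [0.5, 0.3, 0.2]
width: 1.001
gripper_force: 0.0
```

Request:
carry_out(commands=[[1,0.89,-0.27,-0.07,0,0,-0.28],[1,0.89,-0.25,-0.07,0,0,-0.27],[1,0.9,-0.22,-0.07,0,0,-0.28],[1,0.91,-0.2,-0.07,0,0,-0.27],[1,0.91,-0.17,-0.07,0,0,-0.28],[1,0.92,-0.15,-0.07,0,0,-0.27],[1,0.92,-0.12,-0.07,0,0,-0.28],[1,0.92,-0.1,-0.07,0,0,-0.27]])

```text
clock: 1.7
position: [0.4564, -0.302, 0.2549]
ee_rot: [2.898, 1.212, 0.0]
force: [0.0, -0.5, 1.0]
width: 0.998
gripper_force: 0.0
```

Run:
```python
from h import *
from cell import arm
s=arm.observe();say(s)
plan(s,(.434,.289,.21),13.5)
```

```text
t 1.7 pos [ 0.4564 -0.302   0.2549] yawy -44.62 tilt 0.0 F [ 0.  -0.5  1. ] w 0.998 g 0.0 q [ 0.65  0.3  -0.21  1.71  0.07  1.14 -0.36]
[[1.0,0.65,-0.69,0.07,0,0,-0.41],[1.0,0.68,-0.66,0.07,0,0,-0.41],[1.0,0.7,-0.63,0.07,0,0,-0.41],[1.0,0.73,-0.61,0.07,0,0,-0.41],[1.0,0.75,-0.57,0.07,0,0,-0.4],[1.0,0.77,-0.54,0.07,0,0,-0.41],[1.0,0.8,-0.51,0.07,0,0,-0.4],[1.0,0.82,-0.48,0.07,0,0,-0.41]]
[[1.0,0.83,-0.45,0.07,0,0,-0.4],[1.0,0.85,-0.41,0.07,0,0,-0.41],[1.0,0.87,-0.38,0.07,0,0,-0.4],[1.0,0.88,-0.34,0.07,0,0,-0.41],[1.0,0.9,-0.31,0.07,0,0,-0.4],[1.0,0.91,-0.27,0.07,0,0,-0.41],[1.0,0.92,-0.23,0.07,0,0,-0.4],[1.0,0.93,-0.2,0.07,0,0,-0.41]]
[[1.0,0.93,-0.16,0.07,0,0,-0.4],[1.0,0.94,-0.12,0.08,0,0,-0.41],[1.0,0.94,-0.08,0.07,0,0,-0.4],[1.0,0.94,-0.04,0.08,0,0,-0.41],[1.0,0.95,-0.01,0.07,0,0,-0.4],[1.0,0.94,0.03,0.08,0,0,-0.41],[1.0,0.94,0.07,0.07,0,0,-0.4],[1.0,0.94,0.11,0.08,0,0,-0.41]]
[[1.0,0.94,0.15,0.07,0,0,-0.4]]
end [0.4339 0.289  0.2101]
```

Request:
carry_out(commands=[[1,0.65,-0.69,0.07,0,0,-0.41],[1,0.68,-0.66,0.07,0,0,-0.41],[1,0.7,-0.63,0.07,0,0,-0.41],[1,0.73,-0.61,0.07,0,0,-0.41],[1,0.75,-0.57,0.07,0,0,-0.4],[1,0.77,-0.54,0.07,0,0,-0.41],[1,0.8,-0.51,0.07,0,0,-0.4],[1,0.82,-0.48,0.07,0,0,-0.41]])

```text
clock: 2.5
position: [0.4488, -0.1125, 0.2407]
ee_rot: [2.662, 1.667, 0.0]
force: [0.0, -0.4, -0.2]
width: 1.004
gripper_force: 0.0
```

Request:
carry_out(commands=[[1,0.83,-0.45,0.07,0,0,-0.4],[1,0.85,-0.41,0.07,0,0,-0.41],[1,0.87,-0.38,0.07,0,0,-0.4],[1,0.88,-0.34,0.07,0,0,-0.41],[1,0.9,-0.31,0.07,0,0,-0.4],[1,0.91,-0.27,0.07,0,0,-0.41],[1,0.92,-0.23,0.07,0,0,-0.4],[1,0.93,-0.2,0.07,0,0,-0.41]])

```text
clock: 3.3
position: [0.4416, 0.0768, 0.2266]
ee_rot: [2.359, 2.075, 0.0]
force: [0.1, -1.0, -0.4]
width: 0.999
gripper_force: 0.0
```

Request:
carry_out(commands=[[1,0.93,-0.16,0.07,0,0,-0.4],[1,0.94,-0.12,0.08,0,0,-0.41],[1,0.94,-0.08,0.07,0,0,-0.4],[1,0.94,-0.04,0.08,0,0,-0.41],[1,0.95,-0.01,0.07,0,0,-0.4],[1,0.94,0.03,0.08,0,0,-0.41],[1,0.94,0.07,0.07,0,0,-0.4],[1,0.94,0.11,0.08,0,0,-0.41]])

```text
clock: 4.1
position: [0.4342, 0.2655, 0.2116]
ee_rot: [-1.993, -2.428, -0.0]
force: [0.5, -0.5, -0.0]
width: 1.003
gripper_force: 0.0
```

Request:
carry_out(commands=[[1,0.94,0.15,0.07,0,0,-0.4],[1,0,0,0,0,0,0],[1,0,0,0,0,0,0]])

```text
clock: 4.4
position: [0.4334, 0.2882, 0.2097]
ee_rot: [-1.946, -2.466, 0.001]
force: [0.4, -0.5, -0.6]
width: 1.003
gripper_force: 0.0
```

Run:
```python
from h import *
from cell import arm
s=arm.observe();say(s)
# re-measure the stepped bar from the wrist camera
d=arm.get_image("wrist"); c=cloud(d); M=d["tool_from_camera"]; p=c@M[:3,:3].T+M[:3,3]
R=Ro.from_rotvec(s["ee_rot"]).as_matrix(); W=p@R.T+s["position"]; px=d["pixels"].astype(int)
ok=(d["range_z"]>0)&(np.ptp(px,axis=-1)<40)&(np.hypot(W[...,0]-.434,W[...,1]-.289)<.045)
for a,b in((.08,.09),(.137,.15),(.155,.172)):
    q=W[ok&(W[...,2]>a)&(W[...,2]<b)].astype(np.float32)
    if len(q)>5:
        r=cv2.minAreaRect(np.ascontiguousarray(q[:,:2])); print(a,len(q),np.median(q[:,2]).round(4),np.round(r[0],4),np.round(r[1],4),round(r[2],1))
plan(s,(.434,.289,.108),13.5,step=.015)
cv2.imwrite("pics/w1.png",cv2.cvtColor(d["pixels"],cv2.COLOR_RGB2BGR))
```

```text
t 4.4 pos [0.4334 0.2882 0.2097] yawy 13.45 tilt 0.04 F [ 0.4 -0.5 -0.6] w 1.003 g 0.0 q [-0.16  0.37 -0.69  1.81  0.26  1.06 -0.71]
0.08 636 0.0856 [0.4355 0.2947] [0.0664 0.0603] 10.6
0.137 400 0.1476 [0.4352 0.2881] [0.0277 0.0285] 15.1
0.155 791 0.1657 [0.4333 0.2952] [0.0275 0.0139] 13.9
[[1.0,0,0,0.58,0,0,-0.0],[1.0,0,0.01,0.58,0,0,-0.0],[1.0,0.01,0,0.58,0,0,-0.0],[1.0,0,0.01,0.58,0,0,-0.0],[1.0,0.01,0,0.58,0,0,-0.0],[1.0,0,0.01,0.58,0,0,-0.0],[1.0,0.01,0,0.59,-0.01,0,-0.01]]
end [0.4339 0.2891 0.1079]
```

Request:
carry_out(commands=[[1,0,0.02,0.58,0,0,0],[1,0,0.02,0.58,0,0,0],[1,0,0.01,0.58,0,0,0],[1,0,0.01,0.58,0,0,0],[1,0,0.01,0.58,0,0,0],[1,0,0.01,0.58,0,0,-0.1],[1,0,0,0.58,0,0,0]])

```text
clock: 5.15
position: [0.4362, 0.2877, 0.1074]
ee_rot: [1.935, 2.474, -0.0]
force: [-0.4, -0.1, -0.1]
width: 1.001
gripper_force: 0.0
```

Request:
carry_out(commands=[[1,0,0,0,0,0,0],[0.6,0,0,0,0,0,0],[0.4,0,0,0,0,0,0],[0.1,0,0,0,0,0,0],[0,0,0,0,0,0,0],[0,0,0,0,0,0,0],[0,0,0,0,0,0,0],[0,0,0,0,0,0,0]], squeeze=50)

```text
clock: 5.95
position: [0.4362, 0.2879, 0.1085]
ee_rot: [1.936, 2.474, 0.0]
force: [-0.7, 1.1, -0.3]
width: 0.442
gripper_force: 0.0
```

Run:
```python
from h import *
from cell import arm
s=arm.observe();say(s)
plan(s,s["position"]+[0,0,.12],np.degrees(0)+13.9,step=.015,op=0)
```

```text
t 5.95 pos [0.4362 0.2879 0.1085] yawy 13.92 tilt 0.01 F [-0.7  1.1 -0.3] w 0.442 g 0.0 q [-0.22  0.49 -0.63  1.92  0.38  0.85 -0.8 ]
[[0,0,0,-0.6,0,0,0.0],[0,0,0,-0.6,0,0,0.0],[0,0,0,-0.6,0,0,0.0],[0,0,0,-0.6,0,0,0.0],[0,0,0,-0.6,0,0,0.0],[0,0,0,-0.6,0,0,0.0],[0,0,0,-0.6,0,0,0.0],[0,0,0,-0.6,0,0,0.0]]
end [0.4362 0.2879 0.2285]
```

Fingers still closing (0.442; the bar is about 0.30).

Request:
carry_out(commands=[[0,0,0,0,0,0,0],[0,0,0,0,0,0,0],[0,0,0,0,0,0,0],[0,0,0,0,0,0,0],[0,0,0,0,0,0,0],[0,0,0,0,0,0,0]])

```text
clock: 6.55
position: [0.4361, 0.2879, 0.1084]
ee_rot: [-1.936, -2.474, 0.0]
force: [0.9, -0.2, -0.8]
width: 0.3
gripper_force: 49.9
```

Request:
carry_out(commands=[[0,0,0,-0.3,0,0,0],[0,0,0,-0.6,0,0,0],[0,0,0,-0.7,0,0,0],[0,0,0,-0.7,0,0,0],[0,0,0,-0.7,0,0,0],[0,0,0,-0.7,0,0,0],[0,0,0,-0.7,0,0,0],[0,0,0,-0.5,0,0,0]])

```text
clock: 7.35
position: [0.4361, 0.288, 0.2323]
ee_rot: [1.936, 2.474, 0.001]
force: [0.5, -0.2, -2.2]
width: 0.303
gripper_force: 49.9
```

Run:
```python
from h import *
from cell import arm
s=arm.observe();say(s)
d=arm.get_image("side");np.savez("side1.npz",**d)
a=d["pixels"][100:330,180:420];cv2.imwrite("pics/s1.png",cv2.resize(cv2.cvtColor(a,cv2.COLOR_RGB2BGR),None,fx=2.5,fy=2.5))
print("leg1");plan(s,(.56,.12,.235),0,op=0,step=.023)
```

```text
t 7.35 pos [0.4361 0.288  0.2323] yawy 13.93 tilt 0.04 F [ 0.5 -0.2 -2.2] w 0.303 g 49.9 q [-0.15  0.35 -0.7   1.77  0.25  1.11 -0.68]
leg1
[[0,-0.77,0.32,-0.01,0,0,0.24],[0,-0.76,0.34,-0.01,0,0,0.24],[0,-0.76,0.36,-0.01,0,0,0.24],[0,-0.75,0.37,-0.01,0,0,0.24],[0,-0.74,0.39,-0.01,0,0,0.25],[0,-0.73,0.41,-0.01,0,0,0.24],[0,-0.72,0.43,-0.01,0,0,0.25],[0,-0.7,0.44,-0.01,0,0,0.24]]
[[0,-0.69,0.46,-0.01,0,0,0.25],[0,-0.69,0.48,-0.02,0.01,0,0.24]]
end [0.5599 0.1199 0.2351]
```

View pics/s1.png

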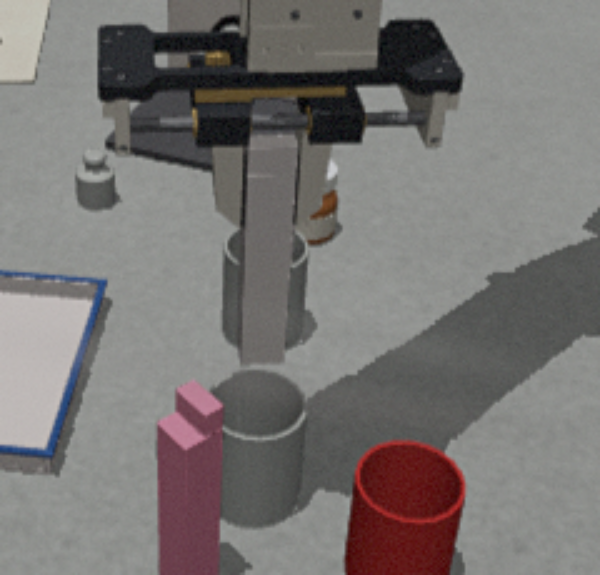

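Request:
carry_out(commands=[[0,-0.77,0.32,0,0,0,0.24],[0,-0.76,0.34,0,0,0,0.24],[0,-0.76,0.36,0,0,0,0.24],[0,-0.75,0.37,0,0,0,0.24],[0,-0.74,0.39,0,0,0,0.25],[0,-0.73,0.41,0,0,0,0.24],[0,-0.72,0.43,0,0,0,0.25],[0,-0.7,0.44,0,0,0,0.24]])

```text
clock: 8.2
position: [0.5363, 0.1518, 0.2309]
ee_rot: [-2.169, -2.273, 0.0]
force: [0.2, 0.1, -3.5]
width: 0.299
gripper_force: 49.9
```

Run:
```python
from h import *
from cell import arm
s=arm.observe();say(s)
plan(s,(.561,-.127,.23),-11.6,op=0,step=.02)
```

```text
t 8.2 pos [0.5363 0.1518 0.2309] yawy 2.67 tilt 0.0 F [ 0.2  0.1 -3.5] w 0.299 g 49.9 q [ 0.06  0.39 -0.59  1.7   0.24  1.13 -0.55]
[[0,-0.8,0.03,0,0,0,0.18],[0,-0.8,0.05,0,0,0,0.18],[0,-0.8,0.06,0,0,0,0.18],[0,-0.8,0.08,0,0,0,0.18],[0,-0.79,0.09,0,0,0,0.18],[0,-0.79,0.11,0,0,0,0.18],[0,-0.79,0.12,0,0,0,0.18],[0,-0.79,0.13,0.01,0,0,0.18]]
[[0,-0.79,0.15,0,0,0,0.18],[0,-0.78,0.16,0.01,0,0,0.17],[0,-0.78,0.17,0,0,0,0.18],[0,-0.78,0.19,0.01,0,0,0.17],[0,-0.77,0.2,0,0,0,0.18],[0,-0.77,0.22,0.01,0,0,0.17]]
end [ 0.561  -0.127   0.2299]
```

Request:
carry_out(commands=[[0,-0.8,0.03,0,0,0,0.18],[0,-0.8,0.05,0,0,0,0.18],[0,-0.8,0.06,0,0,0,0.18],[0,-0.8,0.08,0,0,0,0.18],[0,-0.79,0.09,0,0,0,0.18],[0,-0.79,0.11,0,0,0,0.18],[0,-0.79,0.12,0,0,0,0.18],[0,-0.79,0.13,0,0,0,0.18]])

```text
clock: 9.0
position: [0.5499, -0.0076, 0.231]
ee_rot: [2.326, 2.112, 0.0]
force: [0.0, -0.9, -3.2]
width: 0.305
gripper_force: 49.9
```

Request:
carry_out(commands=[[0,-0.79,0.15,0,0,0,0.18],[0,-0.78,0.16,0,0,0,0.17],[0,-0.78,0.17,0,0,0,0.18],[0,-0.78,0.19,0,0,0,0.17],[0,-0.77,0.2,0,0,0,0.18],[0,-0.77,0.22,0,0,0,0.17],[0,0,0,0,0,0,0],[0,0,0,0,0,0,0]])

```text
clock: 9.8
position: [0.5606, -0.1261, 0.2308]
ee_rot: [-2.433, -1.987, -0.0]
force: [0.1, 0.7, -3.8]
width: 0.3
gripper_force: 49.9
```

Run:
```python
from h import *
from cell import arm
s=arm.observe();say(s)
plan(s,(.561,-.127,.122),-11.6,op=0,step=.015)
d=arm.get_image("top");np.savez("top2.npz",**d);e=arm.get_image("side");np.savez("side2.npz",**e)
a=d["pixels"][120:220,270:420];b=e["pixels"][40:200,190:390]
o=np.zeros((560,800,3),np.uint8);o[:266,:400]=cv2.resize(a,(400,266));o[:400,400:]=cv2.resize(b,(400,320))[:400] if 0 else 0
o[:320,400:]=cv2.resize(b,(400,320));cv2.imwrite("pics/c2.png",cv2.cvtColor(o[:330],cv2.COLOR_RGB2BGR))
```

```text
t 9.8 pos [ 0.5606 -0.1261  0.2308] yawy -11.54 tilt 0.02 F [ 0.1  0.7 -3.8] w 0.3 g 49.9 q [ 0.46  0.39 -0.45  1.66  0.19  1.13 -0.25]
[[0,0,0,0.54,0,-0,0.0],[0,0,0,0.54,0,-0,0.0],[0,-0.01,0,0.55,0,-0,0.0],[0,0,0.01,0.54,0,-0,0.0],[0,-0.01,0,0.55,0,-0,0.0],[0,0,0.01,0.54,0,-0,0.0],[0,-0.01,0,0.55,0,-0,0.01],[0,0,0.01,0.54,0,-0,0.0]]
end [ 0.5611 -0.1269  0.1221]
```

View pics/c2.png

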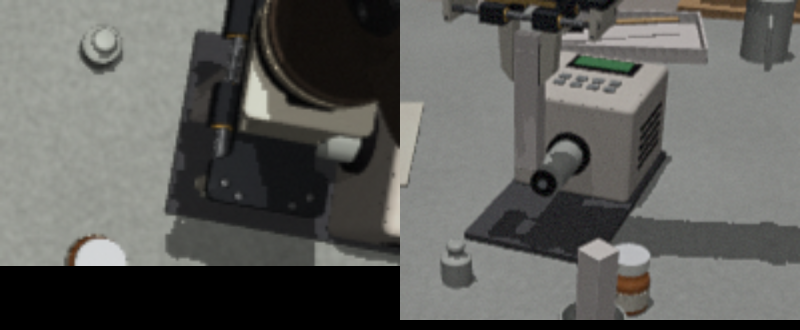

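The image shows the bar foot at side px ≈ (255,130) and the disc at ≈ (261,131). I'll check these against the projections.

Run:
```python
from h import *
e=dict(np.load("side2.npz"))
print("foot",uv(e,[.561,-.126,.1275]),"disc",uv(e,[.5513,-.1743,.075]))
P=cloud(e)
for v in range(60,135,8): print(v,[P[v,u].round(3).tolist() for u in(250,256,262)])
```

```text
foot [253.42028482 121.38028842] disc [260.63017274 132.22919357]
60 [[0.567, -0.117, 0.279], [0.553, -0.11, 0.282], [0.54, -0.11, 0.283]]
68 [[0.566, -0.109, 0.264], [0.552, -0.109, 0.265], [0.539, -0.109, 0.265]]
76 [[0.566, -0.111, 0.245], [0.553, -0.11, 0.246], [0.539, -0.108, 0.248]]
84 [[0.567, -0.113, 0.225], [0.552, -0.106, 0.229], [0.543, -0.134, 0.219]]
92 [[0.567, -0.113, 0.206], [0.552, -0.106, 0.211], [0.542, -0.133, 0.2]]
100 [[0.567, -0.114, 0.187], [0.552, -0.107, 0.191], [0.543, -0.137, 0.179]]
108 [[0.567, -0.113, 0.167], [0.552, -0.111, 0.17], [0.542, -0.136, 0.159]]
116 [[0.567, -0.112, 0.148], [0.552, -0.11, 0.15], [0.566, -0.282, 0.068]]
124 [[0.6, -0.284, 0.04], [0.552, -0.109, 0.13], [0.55, -0.189, 0.091]]
132 [[0.601, -0.288, 0.013], [0.565, -0.182, 0.071], [0.548, -0.173, 0.077]]
```

Request:
carry_out(commands=[[0,0,0,0.54,0,0,0],[0,0,0,0.54,0,0,0],[0,0,0,0.55,0,0,0],[0,0,0.01,0.54,0,0,0],[0,0,0,0.55,0,0,0],[0,0,0.01,0.54,0,0,0],[0,0,0,0.55,0,0,0.01],[0,0,0,0.54,0,0,0]])

```text
clock: 10.7
position: [0.5611, -0.1255, 0.121]
ee_rot: [-2.433, -1.987, 0.0]
force: [-0.3, 0.1, -3.4]
width: 0.304
gripper_force: 49.9
```

Run:
```python
from h import *
from cell import arm
s=arm.observe();say(s)
ym=np.array([-.2011,-.9796]);xm=np.array([ym[1],-ym[0]]);F=np.array([.5513,-.1743])
r=s["position"][:2]-F;print("meter frame x,y of TCP",(r@xm).round(4),(r@ym).round(4))
d=arm.get_image("side");P=cloud(d)
q=(P[...,:2]-F);X=q@xm;Y=q@ym
m=(P[...,2]>.11)&(P[...,2]<.175)&(abs(X)<.04)&(Y>-.08)&(Y<-.01)
for a in (.11,.13,.15):
    k=m&(P[...,2]>a)&(P[...,2]<a+.02)&(d["pixels"].min(-1)>70); print(a,k.sum(),"x",np.percentile(X[k],[1,50,99]).round(4),"y",np.percentile(Y[k],[1,50,99]).round(4))
```

```text
t 10.7 pos [ 0.5611 -0.1255  0.121 ] yawy -11.52 tilt 0.0 F [-0.3  0.1 -3.4] w 0.304 g 49.9 q [ 0.43  0.5  -0.43  1.79  0.26  0.9  -0.31]
meter frame x,y of TCP 0.0003 -0.0498
0.11 110 x [-0.0167  0.0056  0.0233] y [-0.0683 -0.0636 -0.0422]
0.13 183 x [-0.0273  0.004   0.0339] y [-0.0679 -0.062  -0.0408]
0.15 191 x [-0.0296  0.0033  0.0352] y [-0.0673 -0.0622 -0.0441]
```

Request:
carry_out(commands=[[0,-0.4,0,0,0,0,0],[0,-0.4,0,0,0,0,0],[0,-0.4,0,0,0,0,0],[0,0,0,0,0,0,0]])

```text
clock: 11.15
position: [0.5547, -0.158, 0.1227]
ee_rot: [2.435, 1.982, -0.001]
force: [0.1, -0.0, -3.3]
width: 0.305
gripper_force: 49.9
```

Request:
carry_out(commands=[[0,-0.12,0,0,0,0,0],[0,-0.12,0,0,0,0,0],[0,0,0,0,0,0,0]])

```text
clock: 11.45
position: [0.5538, -0.1611, 0.1224]
ee_rot: [2.433, 1.987, -0.0]
force: [0.3, 0.5, -2.9]
width: 0.302
gripper_force: 49.9
```

Request:
carry_out(commands=[[0,-0.12,0,0,0,0,0],[0,0,0,0,0,0,0]])

```text
clock: 11.65
position: [0.5533, -0.1636, 0.1223]
ee_rot: [-2.433, -1.987, -0.0]
force: [-0.8, 1.8, -1.9]
width: 0.302
gripper_force: 49.9
```

Request:
carry_out(commands=[[0,-0.1,0,0,0,0,0],[0,-0.1,0,0,0,0,0],[0,0,0,0,0,0,0]])

```text
clock: 11.95
position: [0.5523, -0.1687, 0.1223]
ee_rot: [-2.433, -1.987, -0.0]
force: [-0.0, 2.9, -2.6]
width: 0.306
gripper_force: 49.9
```

Request:
carry_out(commands=[[0,-0.08,0,0,0,0,0],[0,0,0,0,0,0,0]])

```text
clock: 12.15
position: [0.5519, -0.1704, 0.1223]
ee_rot: [-2.433, -1.987, -0.001]
force: [0.6, 2.5, -1.7]
width: 0.303
gripper_force: 49.9
```

```bash
cat > chk.py <<'E'
from h import *
from cell import arm
s=arm.observe();say(s)
ym=np.array([-.2011,-.9796]);xm=np.array([ym[1],-ym[0]]);F=np.array([.5513,-.1743])
r=s["position"][:2]-F;print("meter frame x,y of TCP",(r@xm).round(4),(r@ym).round(4))
d=arm.get_image("side");P=cloud(d)
q=(P[...,:2]-F);X=q@xm;Y=q@ym
m=(abs(X)<.03)&(Y>-.06)&(Y<-.005)&(d["pixels"].min(-1)>70)
for a in np.arange(.02,.12,.016):
    k=m&(P[...,2]>a)&(P[...,2]<a+.016); print(a.round(3),k.sum(),"x",np.percentile(X[k],[2,50,98]).round(4),"y",np.percentile(Y[k],[10,50,90]).round(4)) if k.sum()>5 else print(a,k.sum())
k=m&(P[...,2]>.03)&(P[...,2]<.11)&(abs(Y[...]-np.median(Y[m]))<.006)
print("tilt (rad)",np.polyfit(P[k][:,2],Y[k],1).round(3),"yaw slope",np.polyfit(X[k],Y[k],1).round(3))
E
python3 chk.py
```

```text
t 12.15 pos [ 0.5519 -0.1704  0.1223] yawy -11.52 tilt 0.02 F [ 0.6  2.5 -1.7] w 0.303 g 49.9 q [ 0.51  0.5  -0.42  1.79  0.25  0.9  -0.23]
meter frame x,y of TCP 0.0002 -0.004
0.02 62 x [-0.0113  0.0048  0.0177] y [-0.0212 -0.0184 -0.0147]
0.036 66 x [-0.0102  0.0056  0.0174] y [-0.0208 -0.0184 -0.0139]
0.052 67 x [-0.0102  0.0053  0.017 ] y [-0.0211 -0.0188 -0.0147]
0.068 75 x [-0.0106  0.005   0.017 ] y [-0.0208 -0.0183 -0.0132]
0.084 72 x [-0.0107  0.0056  0.0171] y [-0.0207 -0.0182 -0.0134]
0.1 74 x [-0.0106  0.0048  0.0174] y [-0.0207 -0.0183 -0.0129]
0.116 87 x [-0.0204  0.0046  0.0239] y [-0.0205 -0.0181 -0.0144]
tilt (rad) [ 0.005 -0.019] yaw slope [ 0.002 -0.019]
```

Request:
carry_out(commands=[[0,-0.06,0,0,0,0,0],[0,0,0,0,0,0,0],[0,0,0,0,0,0,0]])

```text
clock: 12.5
position: [0.5519, -0.1706, 0.1223]
ee_rot: [-2.431, -1.988, -0.002]
force: [1.3, 7.2, -0.9]
width: 0.3
gripper_force: 49.9
```

Request:
carry_out(commands=[[0,-0.04,0,0,0,0,0],[0,0,0,0,0,0,0],[0,0,0,0,0,0,0]])

```text
clock: 12.8
position: [0.5518, -0.1707, 0.1223]
ee_rot: [-2.43, -1.988, -0.003]
force: [0.1, 9.5, -1.6]
width: 0.305
gripper_force: 49.9
```

Request:
carry_out(commands=[[0,0.04,0,0,0,0,0],[0,0,0,0,0,0,0],[0,0,0,0,0,0,0],[0,0,0,0,0,0,0],[0,0,0,0,0,0,0],[0,0,0,0,0,0,0],[0,0,0,0,0,0,0]])

```text
clock: 13.5
position: [0.5519, -0.1706, 0.1223]
ee_rot: [-2.431, -1.988, -0.002]
force: [1.1, 7.1, -1.0]
width: 0.302
gripper_force: 49.9
```

```bash
python3 chk.py|egrep "t |TCP|tilt"
```

```text
t 13.5 pos [ 0.5519 -0.1706  0.1223] yawy -11.46 tilt 0.09 F [ 1.1  7.1 -1. ] w 0.302 g 49.9 q [ 0.51  0.5  -0.42  1.79  0.25  0.9  -0.22]
meter frame x,y of TCP 0.0002 -0.0038
tilt (rad) [ 0.005 -0.019] yaw slope [ 0.003 -0.019]
```

Request:
carry_out(commands=[[0,0.2,0,0,0,0,0],[0,0.4,0,0,0,0,0],[0,0.6,0,0,0,0,0],[0,0.6,0,0,0,0,0],[0,0.2,0,0,0,0,0],[0,0,0,0,0,0,0]])

```text
clock: 14.15
position: [0.5619, -0.1215, 0.1223]
ee_rot: [-2.431, -1.99, -0.0]
force: [-0.3, -0.7, -3.4]
width: 0.302
gripper_force: 49.9
```

Request:
carry_out(commands=[[0,0,0,0,0,0,0.5],[0,0,0,0,0,0,1],[0,0,0,0,0,0,1],[0,0,0,0,0,0,1],[0,0,0,0,0,0,1],[0,0,0,0,0,0,1],[0,0,0,0,0,0,1],[0,0,0,0,0,0,1]])

```text
clock: 14.95
position: [0.5613, -0.124, 0.1222]
ee_rot: [2.994, 0.95, -0.001]
force: [-0.5, 0.2, -3.3]
width: 0.302
gripper_force: 49.9
```

Request:
carry_out(commands=[[0,0,0,0,0,0,1],[0,0,0,0,0,0,1],[0,0,0,0,0,0,1],[0,0,0,0,0,0,1],[0,0,0,0,0,0,1],[0,0,0,0,0,0,1],[0,0,0,0,0,0,1],[0,0,0,0,0,0,1]])

```text
clock: 15.75
position: [0.5613, -0.1238, 0.1222]
ee_rot: [3.128, -0.29, -0.0]
force: [0.3, 0.3, -2.6]
width: 0.306
gripper_force: 49.9
```

Request:
carry_out(commands=[[0,0,0,0,0,0,0.23],[0,0,0,0,0,0,0],[0,0,0,0,0,0,0]])

```text
clock: 16.05
position: [0.5615, -0.1233, 0.1222]
ee_rot: [3.125, -0.315, -0.0]
force: [-0.4, -0.9, -3.7]
width: 0.302
gripper_force: 49.9
```

```bash
cat >> chk.py <<'E'
import sys
if len(sys.argv)>1:
    plan(s,np.r_[F+float(sys.argv[1])*ym+float(sys.argv[2])*xm,.122],-101.6,op=0,step=.01)
E
python3 chk.py -.023 0
```

```text
t 16.05 pos [ 0.5615 -0.1233  0.1222] yawy -101.53 tilt 0.01 F [-0.4 -0.9 -3.7] w 0.302 g 49.9 q [ 0.15  0.46 -0.03  1.82  0.02  0.86 -1.67]
meter frame x,y of TCP 0.0003 -0.052
0.02 15 x [0.0144 0.0156 0.0171] y [-0.0576 -0.0484 -0.0431]
0.036 15 x [0.015  0.0159 0.0165] y [-0.0575 -0.0494 -0.0436]
0.052 17 x [0.0152 0.0159 0.0168] y [-0.0578 -0.0503 -0.044 ]
0.068 17 x [0.0149 0.0157 0.0173] y [-0.0573 -0.0521 -0.0435]
0.084 16 x [0.0147 0.0159 0.0172] y [-0.0587 -0.053  -0.0444]
0.1 19 x [0.0144 0.0158 0.017 ] y [-0.0582 -0.0506 -0.0444]
0.116 20 x [0.0137 0.0156 0.0166] y [-0.0593 -0.0515 -0.0387]
tilt (rad) [-0.032 -0.047] yaw slope [ 0.331 -0.055]
[[0,0,0.39,0,0,0,0.0],[0,0,0.39,0,0,0,0.01],[0,0.01,0.38,0.01,0,0,0.0]]
end [ 0.5559 -0.1517  0.122 ]
```

Request:
carry_out(commands=[[0,0,0.35,0,0,0,0],[0,0,0.4,0,0,0,0],[0,0,0.4,0,0,0,0],[0,0,0.15,0,0,0,0.01],[0,0,0,0,0,0,0]])

```text
clock: 16.6
position: [0.5546, -0.1563, 0.1222]
ee_rot: [3.124, -0.323, -0.0]
force: [-0.3, -0.6, -3.1]
width: 0.3
gripper_force: 49.9
```

Request:
carry_out(commands=[[0,0,0.12,0,0,0,0],[0,0,0.12,0,0,0,0],[0,0,0,0,0,0,0]])

```text
clock: 16.9
position: [0.5537, -0.1611, 0.1222]
ee_rot: [3.125, -0.321, -0.0]
force: [-0.1, 0.1, -3.2]
width: 0.309
gripper_force: 49.9
```

Request:
carry_out(commands=[[0,0,0.12,0,0,0,0],[0,0,0,0,0,0,0],[0,0,0,0,0,0,0]])

```text
clock: 17.2
position: [0.5533, -0.1633, 0.1222]
ee_rot: [-3.125, 0.32, -0.0]
force: [0.1, 1.6, -2.8]
width: 0.3
gripper_force: 49.9
```

Contact. Pushing on.

Request:
carry_out(commands=[[0,0,0.12,0,0,0,0],[0,0,0.1,0,0,0,0],[0,0,0,0,0,0,0],[0,0,0,0,0,0,0]])

```text
clock: 17.6
position: [0.5521, -0.1689, 0.1222]
ee_rot: [-3.125, 0.32, -0.0]
force: [0.8, 2.2, -3.3]
width: 0.301
gripper_force: 49.9
```

Request:
carry_out(commands=[[0,0,0.08,0,0,0,0],[0,0,0,0,0,0,0],[0,0,0,0,0,0,0]])

```text
clock: 17.9
position: [0.5519, -0.1699, 0.1222]
ee_rot: [-3.124, 0.319, -0.0]
force: [0.1, 5.1, -3.0]
width: 0.302
gripper_force: 49.9
```

Request:
carry_out(commands=[[0,0,0.06,0,0,0,0],[0,0,0,0,0,0,0],[0,0,0,0,0,0,0]])

```text
clock: 18.2
position: [0.5519, -0.1701, 0.1223]
ee_rot: [-3.123, 0.317, -0.0]
force: [1.2, 9.9, -3.0]
width: 0.306
gripper_force: 49.9
```

```bash
python3 chk.py|egrep "t |TCP|tilt"
```

```text
t 18.2 pos [ 0.5519 -0.1701  0.1223] yawy -101.6 tilt 0.15 F [ 1.2  9.9 -3. ] w 0.306 g 49.9 q [ 0.23  0.47 -0.03  1.81  0.01  0.86 -1.58]
meter frame x,y of TCP 0.0003 -0.0042Traceback (most recent call last):
  File "chk.py", line 12, in <module>
    print("tilt (rad)",np.polyfit(P[k][:,2],Y[k],1).round(3),"yaw slope",np.polyfit(X[k],Y[k],1).round(3))
                       ~~~~~~~~~~^^^^^^^^^^^^^^^^^^
    raise TypeError("expected non-empty vector for x")
TypeError: expected non-empty vector for x
```

Request:
carry_out(commands=[[0,0,-0.04,0,0,0,0],[0,0,0,0,0,0,0],[0,0,0,0,0,0,0],[0,0,0,0,0,0,0],[0,0,0,0,0,0,0],[0,0,0,0,0,0,0],[0,0,0,0,0,0,0]])

```text
clock: 18.95
position: [0.5519, -0.17, 0.1223]
ee_rot: [-3.124, 0.318, -0.0]
force: [1.4, 6.3, -2.9]
width: 0.303
gripper_force: 49.9
```

```bash
sed -i 's/min(-1)>70/min(-1)>15/' chk.py; python3 chk.py
```

```text
t 18.95 pos [ 0.5519 -0.17    0.1223] yawy -101.64 tilt 0.09 F [ 1.4  6.3 -2.9] w 0.303 g 49.9 q [ 0.23  0.47 -0.03  1.81  0.01  0.86 -1.58]
meter frame x,y of TCP 0.0003 -0.0043
0.02 63 x [-0.0107  0.0038  0.0167] y [-0.0209 -0.0186 -0.0126]
0.036 61 x [-0.0113  0.005   0.0162] y [-0.0204 -0.0187 -0.0146]
0.052 71 x [-0.0111  0.0044  0.0165] y [-0.0214 -0.0183 -0.014 ]
0.068 66 x [-0.0106  0.0038  0.0165] y [-0.0208 -0.0186 -0.0151]
0.084 74 x [-0.0111  0.0054  0.0169] y [-0.021  -0.0183 -0.013 ]
0.1 71 x [-0.0114  0.0028  0.0168] y [-0.0202 -0.0187 -0.0148]
0.116 59 x [-0.0101  0.01    0.0168] y [-0.0288 -0.0194 -0.0118]Traceback (most recent call last):
  File "chk.py", line 12, in <module>
    print("tilt (rad)",np.polyfit(P[k][:,2],Y[k],1).round(3),"yaw slope",np.polyfit(X[k],Y[k],1).round(3))
                       ~~~~~~~~~~^^^^^^^^^^^^^^^^^^
    raise TypeError("expected non-empty vector for x")
TypeError: expected non-empty vector for x
```

Request:
carry_out(commands=[[0,0,-0.2,0,0,0,0],[0,0,-0.5,0,0,0,0],[0,0,-0.6,0,0,0,0],[0,0,-0.5,-0.4,0,0,0],[0,0,-0.2,-0.8,0,0,0],[0,0,0,-0.9,0,0,0],[0,0,0,-0.9,0,0,0],[0,0,0,-0.6,0,0,0]])

```text
clock: 19.8
position: [0.5625, -0.1216, 0.2148]
ee_rot: [3.125, -0.319, 0.004]
force: [1.2, -0.4, -3.3]
width: 0.299
gripper_force: 49.9
```

Run:
```python
from h import *
from cell import arm
s=arm.observe();say(s)
plan(s,(.655,.207,.2),-40,op=0,step=.02)
```

```text
t 19.8 pos [ 0.5625 -0.1216  0.2148] yawy -101.65 tilt 0.13 F [ 1.2 -0.4 -3.3] w 0.299 g 49.9 q [ 0.14  0.36 -0.03  1.71  0.01  1.06 -1.67]
[[0,0.05,-0.76,0.03,0,0,-0.6],[0,0.1,-0.75,0.03,0,0,-0.6],[0,0.14,-0.74,0.03,0,0,-0.6],[0,0.19,-0.74,0.03,0,0,-0.6],[0,0.23,-0.72,0.03,0,0,-0.6],[0,0.28,-0.71,0.03,0,0,-0.6],[0,0.32,-0.69,0.03,0,0,-0.6],[0,0.36,-0.67,0.03,0,0,-0.6]]
[[0,0.4,-0.65,0.04,0,0,-0.6],[0,0.43,-0.62,0.03,0,0,-0.6],[0,0.47,-0.59,0.04,0,0,-0.59],[0,0.51,-0.56,0.03,0,0,-0.6],[0,0.54,-0.53,0.04,0,0,-0.59],[0,0.57,-0.5,0.03,0,0,-0.6],[0,0.6,-0.47,0.04,0,0,-0.59],[0,0.62,-0.43,0.03,0.01,0,-0.6]]
[[0,0.65,-0.39,0.04,0.01,-0.01,-0.59],[0,0.67,-0.36,0.03,0,-0,-0.6]]
end [0.655 0.207 0.2  ]
```

Request:
carry_out(commands=[[0,0.05,-0.76,0.03,0,0,-0.6],[0,0.1,-0.75,0.03,0,0,-0.6],[0,0.14,-0.74,0.03,0,0,-0.6],[0,0.19,-0.74,0.03,0,0,-0.6],[0,0.23,-0.72,0.03,0,0,-0.6],[0,0.28,-0.71,0.03,0,0,-0.6],[0,0.32,-0.69,0.03,0,0,-0.6],[0,0.36,-0.67,0.03,0,0,-0.6]])

```text
clock: 20.6
position: [0.6034, 0.0252, 0.206]
ee_rot: [3.111, 0.44, -0.0]
force: [-0.1, -0.3, -3.4]
width: 0.304
gripper_force: 49.9
```

Request:
carry_out(commands=[[0,0.4,-0.65,0.03,0,0,-0.6],[0,0.43,-0.62,0.03,0,0,-0.6],[0,0.47,-0.59,0.03,0,0,-0.6],[0,0.51,-0.56,0.03,0,0,-0.6],[0,0.54,-0.53,0.03,0,0,-0.6],[0,0.57,-0.5,0.03,0,0,-0.6],[0,0.6,-0.47,0.03,0,0,-0.6],[0,0.62,-0.43,0.03,0,0,-0.6]])

```text
clock: 21.4
position: [0.6445, 0.171, 0.2001]
ee_rot: [-2.917, -1.166, 0.0]
force: [0.7, 0.2, -3.3]
width: 0.305
gripper_force: 49.9
```

Request:
carry_out(commands=[[0,0.65,-0.39,0.03,0,0,-0.6],[0,0.67,-0.36,0.03,0,0,-0.6],[0,0,0,0,0,0,0],[0,0,0,0,0,0,0]])

```text
clock: 21.8
position: [0.6542, 0.2067, 0.1984]
ee_rot: [2.844, 1.334, -0.001]
force: [0.4, -0.8, -3.3]
width: 0.305
gripper_force: 49.9
```

Run:
```python
from h import *
from cell import arm
s=arm.observe();say(s)
plan(s,(.655,.207,.114),-40,op=0,step=.015)
```

```text
t 21.8 pos [0.6542 0.2067 0.1984] yawy -39.74 tilt 0.03 F [ 0.4 -0.8 -3.3] w 0.305 g 49.9 q [-0.19  0.58 -0.32  1.42  0.19  1.17 -1.22]
[[0,0.01,0,0.56,0,0,0.01],[0,0,0,0.56,0,0,0.01],[0,0.01,0,0.56,0,0,0.01],[0,0,0.01,0.56,0,0,0.01],[0,0.01,0,0.57,0,0,0.0],[0,0,0.01,0.56,0,0.01,0.01]]
end [0.655  0.207  0.1141]
```

Request:
carry_out(commands=[[0,0,0,0.56,0,0,0],[0,0,0,0.56,0,0,0],[0,0,0,0.56,0,0,0],[0,0,0,0.56,0,0,0],[0,0,0,0.56,0,0,0],[0,0,0,0.5,0,0,0],[0,0,0,0,0,0,0]])

```text
clock: 22.5
position: [0.6529, 0.2054, 0.1136]
ee_rot: [-2.845, -1.332, 0.006]
force: [-0.0, -0.1, -3.9]
width: 0.299
gripper_force: 49.9
```

Request:
carry_out(commands=[[0,0,0,0.12,0,0,0],[0,0,0,0.08,0,0,0],[0,0,0,0,0,0,0]])

```text
clock: 22.8
position: [0.6544, 0.2062, 0.1115]
ee_rot: [2.845, 1.332, 0.001]
force: [-0.1, -0.5, -3.3]
width: 0.302
gripper_force: 49.9
```

Request:
carry_out(commands=[[0,0,0,0.06,0,0,0],[0,0,0,0,0,0,0]])

```text
clock: 23.0
position: [0.6543, 0.206, 0.1099]
ee_rot: [2.845, 1.332, 0.001]
force: [-0.6, 1.0, -5.0]
width: 0.302
gripper_force: 49.9
```

Request:
carry_out(commands=[[0,0,0,0.05,0,0,0],[0,0,0,0,0,0,0]])

```text
clock: 23.2
position: [0.6541, 0.206, 0.1084]
ee_rot: [2.845, 1.332, -0.0]
force: [-0.2, -0.0, -3.5]
width: 0.303
gripper_force: 49.9
```

Request:
carry_out(commands=[[0,0,0,0.05,0,0,0],[0,0,0,0,0,0,0]])

```text
clock: 23.4
position: [0.6544, 0.2062, 0.1075]
ee_rot: [2.845, 1.332, 0.001]
force: [-0.2, 0.4, -0.1]
width: 0.298
gripper_force: 49.9
```

The foot is on the tray floor, since its weight has come off the wrist. Releasing now.

Request:
carry_out(commands=[[0.35,0,0,0,0,0,0],[0.4,0,0,0,0,0,0],[0.5,0,0,0,0,0,0],[0.6,0,0,0,0,0,0],[0.8,0,0,0,0,0,0],[0.9,0,0,0,0,0,0],[0.9,0,0,0,0,0,0],[0.9,0,0,0,0,0,0]])

```text
clock: 24.2
position: [0.6542, 0.206, 0.1072]
ee_rot: [2.845, 1.332, 0.0]
force: [0.5, -0.8, 0.5]
width: 0.869
gripper_force: 0.0
```

Request:
carry_out(commands=[[0.9,0,0,-0.2,0,0,0],[0.9,0,0,-0.4,0,0,0],[0.9,0,0,-0.8,0,0,0],[0.9,0,0,-0.9,0,0,0],[0.9,0,0,-0.9,0,0,0],[0.9,0,0,-0.9,0,0,0],[0.9,0,0,-0.9,0,0,0],[0.9,0,0,0,0,0,0]])

```text
clock: 25.0
position: [0.6559, 0.207, 0.237]
ee_rot: [2.845, 1.332, 0.011]
force: [0.5, -0.8, -0.0]
width: 0.9
gripper_force: 0.0
```

Run:
```python
from h import *
from cell import arm
s=arm.observe();say(s)
e=arm.get_image("side");P=cloud(e)
k=(abs(P[...,0]-.654)<.03)&(abs(P[...,1]-.206)<.03)&(P[...,2]>.01)&(P[...,2]<.175)
for a in np.arange(.01,.17,.03):
    q=P[k&(P[...,2]>=a)&(P[...,2]<a+.03)]
    if len(q): print(a.round(2),len(q),q.min(0).round(3),q.max(0).round(3))
c=P[(abs(P[...,0]-.435)<.045)&(abs(P[...,1]-.292)<.045)&(P[...,2]>.081)&(P[...,2]<.09)].astype(np.float32);print("cup rim",cv2.minAreaRect(np.ascontiguousarray(c[:,:2])))
a=e["pixels"][60:340,100:380];cv2.imwrite("pics/end.png",cv2.resize(cv2.cvtColor(a,cv2.COLOR_RGB2BGR),None,fx=2,fy=2))
```

```text
t 25.0 pos [0.6559 0.207  0.237 ] yawy -39.83 tilt 0.39 F [ 0.5 -0.8 -0. ] w 0.9 g 0.0 q [-0.19  0.55 -0.32  1.37  0.18  1.24 -1.22]
0.01 226 [0.633 0.205 0.01 ] [0.671 0.229 0.04 ]
0.04 236 [0.633 0.204 0.04 ] [0.671 0.228 0.07 ]
0.07 256 [0.633 0.204 0.07 ] [0.672 0.227 0.1  ]
0.1 269 [0.633 0.205 0.1  ] [0.672 0.229 0.13 ]
0.13 273 [0.633 0.189 0.13 ] [0.672 0.228 0.16 ]
0.16 93 [0.642 0.198 0.16 ] [0.671 0.227 0.166]
cup rim ((0.4304906129837036, 0.2911839485168457), (0.06079179421067238, 0.06766210496425629), 22.172279357910156)
```

View pics/end.png

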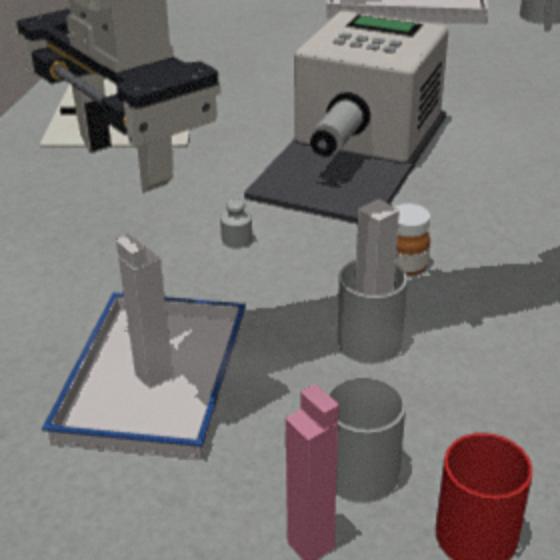

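The picture shows the stepped bar upright and free in the tray (foot near px (152,380)), its cup standing unmoved at (367,440), and everything else undisturbed.

```bash
python3 -c "
from cell import arm
print(arm.sign_off())"
```

```text
the job is handed in; nothing more can be done
None
```

Job handed in at about 25 s: I pressed the low-side face and then a neighbouring face fully home, and the bar now stands upright and free in the tray, with its cup in place and nothing else visibly disturbed; the hand-in returned no verdict.

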